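Move the seasoning row to the bamboo rack

ROBOT

A 6-joint arm with a two-finger parallel gripper is mounted at the origin on the work surface. World frame = base frame: x ahead of the robot, y to its left, z up, the work surface at z = 0. Lengths are in m, angles in rad, forces in N, time in s.
With the tool pointing down it reaches from about 0.25 to 0.85 m from the base axis. Payload 12.5 kg.
Tool frame: the origin (TCP) lies at the very end of the fingers, on their centre line; the grasp point (between the pads) lies 19 mm behind it; z points along the fingers, y is the line along which they close (so a half turn about z gives the same grasp; the last joint's range is limited). The gripper opens to 93 mm and grips with 3 to 60 N. Pads are 15 mm wide; open, the fingers measure 128 mm over their backs; the gripper's body (75 mm by 188 mm) begins 65 mm behind the grasp point.
Start: joints at [-1.431, 0.351, 1.652, -0, 1.139, -0.085], TCP at [0.123, -0.536, 0.219] pointing down, gripper open.
Joint ranges: [-2.75, 2.75], [-0.79, 2.1], [0.01, 2.65], [-1.57, 4.71], [0.07, 3.14], [-2.87, 2.87]. Speed limits (rad/s): [2.22, 2.22, 2.79, 3.14, 3.14, 3.14].

INTERFACE

Orientations are given as a rotation vector (axis times angle).
In Python, from cell import bot gives the robot as it stands.
- The arm moves only by the tool arm_command, never from a script. Its arguments are lists of equal length, an entry for each row: "hand": the finger opening in cm, from 0 to 9.3; "linear": the shift along the tool's x, y, z in cm, a list of three; "angular": the turn, a rotation vector about the tool's x, y, z in rad, a list of three. In form: {"hand": [hand, ...], "linear": [[x, y, z], ...], "angular": [[wx, wy, wz], ...]}. A call has exactly 8 rows; each row shifts and turns the commanded pose from where the row before left it, along the tool's axes as they then stand; what a row does not reach is not made up. A row lasts 1/8 s, in which the tool goes at most 62.5 mm and 10.7 degrees, less where a joint would pass 70% of its speed; a pose out of reach is approached as far as the arm can. A call with a gripper value outside its range is refused whole. The fingers move at their own pace and stop on an object; "newtons" is the grip in N (left out, the last holds). Time passes only in rows, so rows that do not move let the fingers close, or fill a call up. It gives the time, the measured TCP pose, the force, the opening and the grip force at its end, in the units of the state.
- bot.get_obs(): the state, without advancing time (a new reading comes with each control period).
- bot.capture(name): name is "scene" or "top"; returns a dict with "pixels" (480x640x3 uint8, red, green, blue), "K" (3x3 intrinsics, pixels), "k1" (the pictures are not rectified: a ray, as slopes to the right and down, at radius r is drawn at 1 + k1 r^2 times it, then the intrinsics apply), "T" (4x4, takes a point from camera to world coordinates). Camera axes: x right, y up, looking along -z (the intrinsics and any distortion apply to the point x, -y, -z); pixel columns grow to the right and rows downward; lengths in m; the calibration is good to about 2 mm. A picture is of the moment at which its call begins. There is no depth.
- bot.job_done(): hands the job in; it is judged then, once.
Trained networks look in a picture, given as the dict that the camera call returned (one of the last four; its "shot" number tells which), for a name from the list of things; names that differ only in an ending like _2 or _b are one class to them, and where a whole thing is asked for, a point or a joint stands for the part that bears it (a point fixed in the world has none). Each returns a list of dicts, best first, with "confidence" (0 to 1); they miss things now and then, are a little off and sometimes report something else, mostly with a low value. They report only what shows in the picture. A call takes as long as a camera call. They do not tell look-alikes from the thing itself.
- bot.regions_of(picture, thing): "pixels" (480x640 bool, what is visible of it) and "rect" ([left, top, width, height] in pixels, round what is visible of it).
The state is a dict: "clock": time; "joints": joint angles; "joint_velocities": joint speeds; "tau": joint torques, N m; "tool_pos": TCP position; "ee_rot": TCP orientation; "force": force on the tool from outside, world axes, zero at the start; "torque": the same for the moment, N m; "width": finger opening in m; "gripper_force": force on a finger pad.
Only numpy, scipy, OpenCV 4.12 (cv2) and the standard library are available. Lean on these libraries where they do the work, as an engineer would, in place of code of your own. Each camera call takes 0.05 s, during which the arm holds its last target. There are 200 camera calls.

TASK

Move the four seasoning containers from the black wire rack into the bamboo rack beside it, one to a bay, in the same order from left to right: the cook reaches for them by their place. Keep them upright, set each one down gently (do not drop it), and leave all four standing flat in their bays.

Things in the scene. Friction and masses are not known exactly. Their poses are not given: they have to be found in the camera images.
- mill_mid (a point): Pepper mill, dark turned wood, round, 96 mm tall, loose, 0.18 kg. Foot 52 mm across, straight waist 40 mm across from 18 mm below to 14 mm above the centre, a 39 mm head 22 to 28 mm above the centre, then a small steel knob on top (12 mm across). Origin at its centre, half-way up; z is its upright axis.
- jar_mid (a point): Clear glass spice jar with red-brown spice and a flat steel screw lid, round, 94 mm tall, 52 mm across (lid 49 mm), loose, 0.22 kg. Origin at its centre, half-way up; z is its upright axis.
- tin_mid (a point): Plain metal tin, square in plan, 48 x 48 mm (inset lid 44 x 44 mm), 82 mm tall, loose, 0.16 kg. Origin at its centre, half-way up; z is its upright axis. x and y are square to its sides; it may stand turned up to about 12 degrees from its bay.
- pot_mid (a point): White ceramic salt pot with a cork lid, round, 80 mm tall over the lid's cork knob, 56 mm across (the ceramic reaches 64 mm above its foot), loose, 0.25 kg. Origin at its centre, half-way up; z is its upright axis.
- wire_rack: Black wire rack with a beech grip at each end, in which the containers start in a row; 84 x 356 mm, fixed. Origin under its centre on the worktop, z up; y runs along the row, to the robot's left (turned at most 12 degrees), x across it, away from the robot. Bays centred at y = +117, +39, -39, -117 mm. Wire rims 23 mm above the worktop, end grips (y = +/-170 mm) 62 mm.
- bamboo_rack: Pale bamboo rack, empty, 90 x 334 mm, fixed, left or right of the wire rack. Origin under its centre on the worktop, axes as the wire rack's (own turn, at most 12 degrees). Four open bays in a row, each 72 x 72 mm inside, centred at x = 0 and y = +117, +39, -39, -117 mm. Above the worktop: bay floors 10 mm, lips and dividers 22 mm, end cheeks (y = +/-163 mm) 46 mm.
- bay_mill: The wire bay of the wire rack in which the pepper mill starts, one of four alike, 74 mm square, fixed: it marks the pepper mill's first place in the row. Origin under its centre, on the worktop; axes as the wire rack's. Its floor is 6 mm above the worktop; the container starts within 6 mm of its centre.
- bay_jar: The wire bay of the wire rack in which the glass jar starts, one of four alike, 74 mm square, fixed: it marks the glass jar's first place in the row. Origin under its centre, on the worktop; axes as the wire rack's. Its floor is 6 mm above the worktop; the container starts within 6 mm of its centre.
- bay_tin: The wire bay of the wire rack in which the square tin starts, one of four alike, 74 mm square, fixed: it marks the square tin's first place in the row. Origin under its centre, on the worktop; axes as the wire rack's. Its floor is 6 mm above the worktop; the container starts within 6 mm of its centre.
- bay_pot: The wire bay of the wire rack in which the white pot starts, one of four alike, 74 mm square, fixed: it marks the white pot's first place in the row. Origin under its centre, on the worktop; axes as the wire rack's. Its floor is 6 mm above the worktop; the container starts within 6 mm of its centre.
There are look-alikes about, which are no part of the job. Leave any purple look-alike of the part that bears pot_mid alone.

How it is judged:
At the end, for the whole second after the job is handed in: Each container stands released and at rest on the floor of a bamboo bay, upright (within 6 degrees), its centre within 15 mm of the bay's centre along and across the row, and its bay has the same place in the row, counted from the left, as the wire bay it came from (((y of bay_mill in the frame of wire_rack between 0.097 and 0.137 m and y of mill_mid in the frame of bamboo_rack between 0.102 and 0.132 m) or (y of bay_mill in the frame of wire_rack between 0.019 and 0.059 m and y of mill_mid in the frame of bamboo_rack between 0.024 and 0.054 m) or (y of bay_mill in the frame of wire_rack between -0.059 and -0.019 m and y of mill_mid in the frame of bamboo_rack between -0.054 and -0.024 m) or (y of bay_mill in the frame of wire_rack between -0.137 and -0.097 m and y of mill_mid in the frame of bamboo_rack between -0.132 and -0.102 m)) and x of mill_mid in the frame of bamboo_rack between -0.015 and 0.015 m and z of mill_mid in the frame of bamboo_rack between 0.054 and 0.063 m and angle between each of mill_mid, jar_mid, tin_mid, pot_mid's own z axis and vertical below 0.1 rad and linear speed of each of mill, jar, tin, pot below 0.03 m/s and ((y of bay_jar in the frame of wire_rack between 0.097 and 0.137 m and y of jar_mid in the frame of bamboo_rack between 0.102 and 0.132 m) or (y of bay_jar in the frame of wire_rack between 0.019 and 0.059 m and y of jar_mid in the frame of bamboo_rack between 0.024 and 0.054 m) or (y of bay_jar in the frame of wire_rack between -0.059 and -0.019 m and y of jar_mid in the frame of bamboo_rack between -0.054 and -0.024 m) or (y of bay_jar in the frame of wire_rack between -0.137 and -0.097 m and y of jar_mid in the frame of bamboo_rack between -0.132 and -0.102 m)) and x of jar_mid in the frame of bamboo_rack between -0.015 and 0.015 m and z of jar_mid in the frame of bamboo_rack between 0.053 and 0.062 m and ((y of bay_tin in the frame of wire_rack between 0.097 and 0.137 m and y of tin_mid in the frame of bamboo_rack between 0.102 and 0.132 m) or (y of bay_tin in the frame of wire_rack between 0.019 and 0.059 m and y of tin_mid in the frame of bamboo_rack between 0.024 and 0.054 m) or (y of bay_tin in the frame of wire_rack between -0.059 and -0.019 m and y of tin_mid in the frame of bamboo_rack between -0.054 and -0.024 m) or (y of bay_tin in the frame of wire_rack between -0.137 and -0.097 m and y of tin_mid in the frame of bamboo_rack between -0.132 and -0.102 m)) and x of tin_mid in the frame of bamboo_rack between -0.015 and 0.015 m and z of tin_mid in the frame of bamboo_rack between 0.047 and 0.056 m and ((y of bay_pot in the frame of wire_rack between 0.097 and 0.137 m and y of pot_mid in the frame of bamboo_rack between 0.102 and 0.132 m) or (y of bay_pot in the frame of wire_rack between 0.019 and 0.059 m and y of pot_mid in the frame of bamboo_rack between 0.024 and 0.054 m) or (y of bay_pot in the frame of wire_rack between -0.059 and -0.019 m and y of pot_mid in the frame of bamboo_rack between -0.054 and -0.024 m) or (y of bay_pot in the frame of wire_rack between -0.137 and -0.097 m and y of pot_mid in the frame of bamboo_rack between -0.132 and -0.102 m)) and x of pot_mid in the frame of bamboo_rack between -0.015 and 0.015 m and z of pot_mid in the frame of bamboo_rack between 0.046 and 0.055 m); the robot touches nothing.
It fails at once if a container is tipped by more than 35 degrees (angle between any of mill_mid, jar_mid, tin_mid, pot_mid's own z axis and vertical above 0.61 rad).
It fails at once if a container is dropped (moves faster than 0.6 m/s, free of the fingers) ((linear speed of mill above 0.6 m/s and contact force between the fingers and mill below 0.02 N) or (linear speed of jar above 0.6 m/s and contact force between the fingers and jar below 0.02 N) or (linear speed of tin above 0.6 m/s and contact force between the fingers and tin below 0.02 N) or (linear speed of pot above 0.6 m/s and contact force between the fingers and pot below 0.02 N)).
It also fails if it takes over 122 s, if anything falls off the work surface, if the arm or the gripper's body presses on something with over 40 N, if the wrist force passes 120 N, or if a joint passes its speed limit or range.

## Working session

There is one attempt and no reset: what is moved stays moved. The work goes in short steps, Python scripts to look and compute and a tool call to move; the robot and the scene stay as the last step left them, time stands still between calls to the robot, and variables do not carry over. Pictures are saved under pics/ and viewed, at most 14 in all, crops included, and the job is handed in when it is done.

Besides the shell and the picture viewer there is one more tool, called as name(argument=value, ...) on one line, values as JSON. arm_command: Moves the arm, as the interface text tells. Its arguments: {"type":"object","properties":{"hand":{"type":"array","items":{"type":"number"}},"linear":{"type":"array","items":{"type":"array","items":{"type":"number"}}},"angular":{"type":"array","items":{"type":"array","items":{"type":"number"}}},"newtons":{"type":"number"}},"required":["hand","linear","angular"]}

```bash
ls; mkdir -p pics; python3 - <<'E'
from cell import bot
import cv2, numpy as np
o=bot.get_obs(); print({k:np.round(v,3) for k,v in o.items()})
for n in ("scene","top"):
    c=bot.capture(n); cv2.imwrite(f"pics/{n}0.png",c["pixels"][:,:,::-1])
    print(n,c["K"].tolist(),c["k1"],np.round(c["T"],3).tolist())
    for t in ("mill_mid","jar_mid","tin_mid","pot_mid","wire_rack","bamboo_rack"):
        print(t,[(round(float(r["confidence"]),2),np.round(r["rect"]).tolist()) for r in bot.regions_of(c,t)][:4])
E
```

```text
pics
{'clock': np.float64(0.0), 'joints': array([-1.431,  0.351,  1.652, -0.   ,  1.139, -0.085]), 'joint_velocities': array([ 0.   , -0.   , -0.   , -0.001, -0.001, -0.   ]), 'tau': array([-0.0000e+00, -4.9733e+01, -2.8526e+01,  7.0000e-02,  2.6000e-02,
       -0.0000e+00]), 'tool_pos': array([ 0.123, -0.536,  0.218]), 'ee_rot': array([-3.121, -0.352,  0.   ]), 'force': array([ 0.271, -0.828,  0.129]), 'torque': array([-0.008, -0.019,  0.014]), 'gripper_force': np.float64(0.0), 'width': np.float64(0.093)}
scene [[593.8753794835095, 0.0, 320.4526278160303], [0.0, 593.8753794835095, 243.11689706772495], [0.0, 0.0, 1.0]] -0.12330657230455566 [[0.396, -0.793, 0.463, 1.014], [0.918, 0.337, -0.208, -0.213], [0.009, 0.507, 0.862, 1.018], [0.0, 0.0, 0.0, 1.0]]
mill_mid [(0.7, [437.0, 175.0, 30.0, 39.0])]
jar_mid [(0.86, [337.0, 208.0, 30.0, 50.0])]
tin_mid [(0.68, [405.0, 182.0, 34.0, 44.0])]
pot_mid [(0.88, [418.0, 246.0, 30.0, 39.0]), (0.63, [372.0, 204.0, 31.0, 41.0]), (0.58, [320.0, 165.0, 27.0, 41.0])]
wire_rack [(0.6, [316.0, 166.0, 175.0, 103.0]), (0.22, [372.0, 203.0, 33.0, 45.0])]
bamboo_rack [(0.65, [113.0, 260.0, 194.0, 97.0])]
top [[467.5017251549551, 0.0, 324.4901937523899], [0.0, 467.5017251549551, 237.69042995921484], [0.0, 0.0, 1.0]] 0.0017111095619548422 [[-0.003, 0.999, -0.037, 0.437], [-1.0, -0.003, 0.01, -0.004], [0.01, 0.037, 0.999, 1.017], [0.0, 0.0, 0.0, 1.0]]
mill_mid [(0.6, [150.0, 221.0, 36.0, 21.0])]
jar_mid [(0.92, [262.0, 214.0, 32.0, 27.0])]
tin_mid [(0.59, [186.0, 216.0, 34.0, 27.0])]
pot_mid [(0.88, [228.0, 215.0, 28.0, 23.0]), (0.78, [209.0, 154.0, 27.0, 35.0]), (0.66, [256.0, 277.0, 28.0, 25.0])]
wire_rack [(0.69, [136.0, 205.0, 172.0, 48.0])]
bamboo_rack [(0.85, [336.0, 181.0, 163.0, 62.0]), (0.32, [135.0, 205.0, 172.0, 47.0])]
```

View pics/scene0.png

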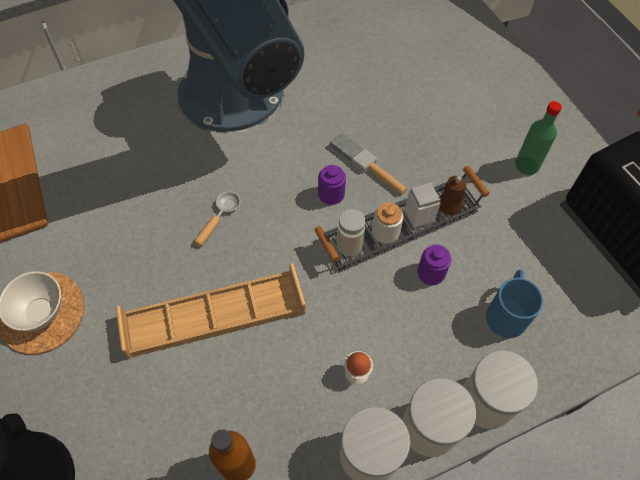

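View pics/top0.png

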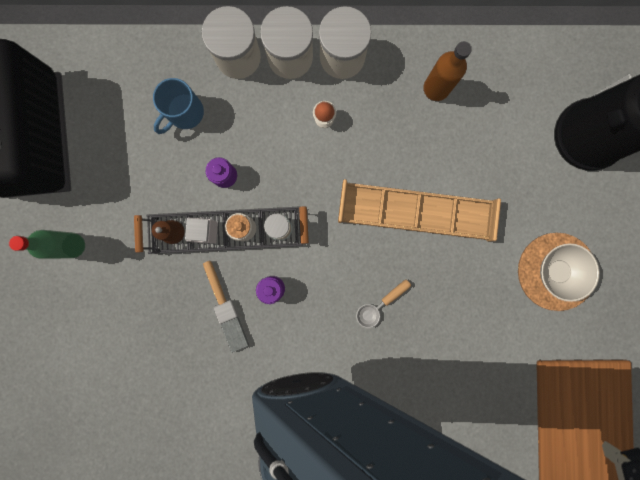

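The cameras look down on the row: in the top view the image's left is +y. From left to right the containers are mill (167,232), tin (198,230), pot (240,227) and jar (277,226), and the empty bamboo rack is at (419,212), to the right of the wire rack.

Three things could be the pot. The white one with a cork lid, at top (240,227) and scene (387,222), fits the description. The purple ones at top (222,172) and (270,290) are look-alikes. I'll confirm this in a crop while fitting the poses.

```bash
cat > h.py <<'E'
import cv2, numpy as np
from scipy.optimize import minimize
from cell import bot
S=4
PROF=dict(mill_mid=[(26,-48),(26,-32),(20,-18),(20,14),(19.5,22),(19.5,28),(6,36),(6,48)],
 jar_mid=[(26,-47),(26,32),(24.5,34),(24.5,47)],pot_mid=[(28,-40),(28,24),(24,26),(10,30),(8,40)])
def proj(c,P):
    T=c["T"]; q=(np.asarray(P)-T[:3,3])@T[:3,:3]; u=np.c_[q[:,0],-q[:,1]]/-q[:,2:]
    u=u*(1+c["k1"]*(u**2).sum(1,keepdims=True)); return u*[c["K"][0,0],c["K"][1,1]]+c["K"][:2,2]
def box(x0,x1,y0,y1,z0,z1): return np.array([(x,y,z) for x in(x0,x1) for y in(y0,y1) for z in(z0,z1)])/1e3
def parts(name):
    if name=="bamboo_rack": return [box(-45,45,-167,167,0,22),box(-45,45,159,167,0,46),box(-45,45,-167,-159,0,46)]
    if name=="tin_mid": return [box(-24,24,-24,24,-41,38),box(-22,22,-22,22,-41,41)]
    p=PROF[name]; a=np.linspace(0,2*np.pi,32); ring=lambda r,z:np.c_[r*np.cos(a),r*np.sin(a),0*a+z]/1e3
    return [np.r_[ring(*p[i]),ring(*p[i+1])] for i in range(len(p)-1)]
def place(P,x,y,z,w):
    R=np.array([[np.cos(w),-np.sin(w),0],[np.sin(w),np.cos(w),0],[0,0,1]]); return P@R.T+[x,y,z]
def render(c,name,x,y,z,w,rect):
    l,t,W,H=rect; m=np.zeros((H*S,W*S),np.uint8)
    for P in parts(name):
        uv=(proj(c,place(P,x,y,z,w))-[l,t]+.5)*S-.5
        cv2.fillConvexPoly(m,cv2.convexHull(np.round(uv*16).astype(np.int32)),1,shift=4)
    return m>0
def ground(c,uv,z):
    f=lambda p:((proj(c,[[p[0],p[1],z]])[0]-uv)**2).sum()
    return minimize(f,[.45,0],method="Nelder-Mead",options=dict(xatol=1e-5,fatol=1e-4)).x
def fit(views,name,z,w0=0.,rot=False,start=None):
    """views: list of (capture, region)"""
    c,r=views[-1]; ys,xs=np.nonzero(r["pixels"])
    g=start if start is not None else ground(c,np.array([xs.mean(),ys.mean()]),z)
    D=[]
    for c,r in views:
        l,t,W,H=[int(v) for v in np.round(r["rect"])]; l=max(l-15,0);t=max(t-15,0);W=min(W+30,640-l);H=min(H+30,480-t)
        D.append((c,(l,t,W,H),cv2.resize(r["pixels"][t:t+H,l:l+W].astype(np.uint8)*255,(W*S,H*S),interpolation=cv2.INTER_LINEAR)>127))
    def f(p):
        s=0
        for c,rc,m in D:
            k=render(c,name,p[0],p[1],z,p[2]*10 if rot else w0,rc); s+=1-(k&m).sum()/(k|m).sum()
        return s
    best=None
    for w in ([-.15,0,.15] if rot else [0]):
        x0=[*g,w/10] if rot else list(g)
        sx=np.array([x0]+[np.array(x0)+np.eye(len(x0))[i]*(.01) for i in range(len(x0))])
        r=minimize(f,x0,method="Nelder-Mead",options=dict(initial_simplex=sx,xatol=1e-4,fatol=1e-4))
        if best is None or r.fun<best.fun: best=r
    p=best.x.copy(); 
    if rot:p[2]*=10
    return p,best.fun/len(views)
E
cat > m.py <<'E'
from h import *
cs,ct=bot.capture("scene"),bot.capture("top")
Z=dict(mill_mid=.054,jar_mid=.053,tin_mid=.047,pot_mid=.046)
for n in ("bamboo_rack","mill_mid","jar_mid","tin_mid","pot_mid"):
    vs=[]
    for c in (cs,ct):
        R=bot.regions_of(c,n)
        if n=="pot_mid": R=[r for r in R if np.median(np.ptp(c["pixels"][r["pixels"]].astype(int)*np.array([1,1,1]),axis=1))<200 and c["pixels"][r["pixels"]][:,1].mean()>100]
        vs.append((c,R[0]))
    rot=n in("bamboo_rack","tin_mid"); z=Z.get(n,0)
    for v in (vs,vs[:1],vs[1:]): p,e=fit(v,n,z,rot=rot); print(n,np.round(p,4),round(e,3))
for n in ("top","scene"):
    c=ct if n=="top" else cs; l,t=(200,140) if n=="top" else (310,155)
    cv2.imwrite(f"pics/crop_{n}.png",cv2.resize(c["pixels"][t:t+165,l:l+200,::-1],None,fx=4,fy=3.6))
# wire rack direction from grips
for uv in ((139,233),(304,225)): print("grip",ground(ct,np.array(uv),.06))
E
python3 m.py
```

```text
bamboo_rack [ 0.4891  0.1927 -0.3844] 0.862
bamboo_rack [ 0.53   -0.2136 -0.115 ] 0.097
bamboo_rack [ 0.4891  0.1927 -0.3844] 0.724
mill_mid [0.4896 0.3125] 0.085
mill_mid [0.4904 0.3126] 0.061
mill_mid [0.4884 0.311 ] 0.074
jar_mid [0.4952 0.0811] 0.071
jar_mid [0.4975 0.08  ] 0.069
jar_mid [0.4945 0.0812] 0.046
tin_mid [ 0.4894  0.2402 -0.1171] 0.103
tin_mid [ 0.4906  0.2397 -0.1983] 0.065
tin_mid [ 0.4884  0.2397 -0.1137] 0.125
pot_mid [0.5063 0.0249] 1.0
pot_mid [0.4978 0.1607] 0.049
pot_mid [0.5063 0.0249] 1.0
grip [0.48269519 0.3641423 ]
grip [0.49829548 0.02757429]
```

View pics/crop_scene.png

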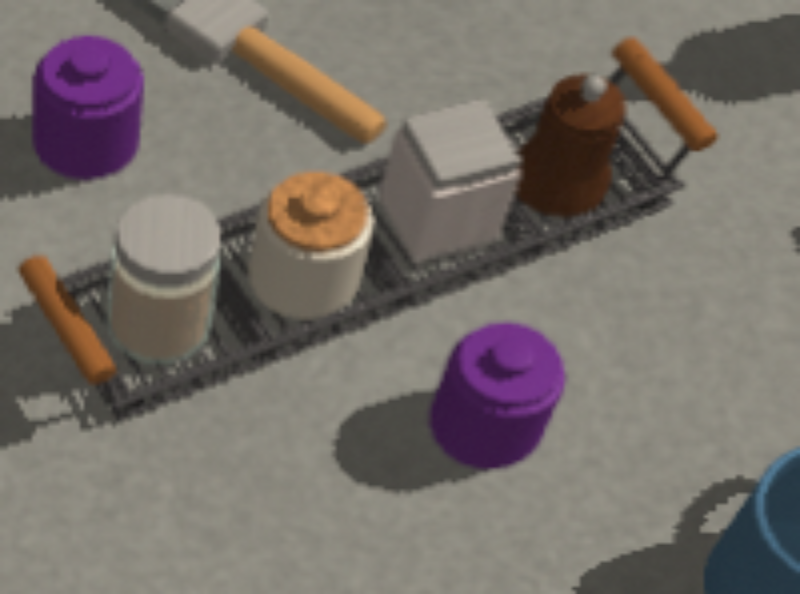

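The crop confirms it: the cork-lidded white pot sits in the rack between the jar and the tin, and the two purple pots stand outside it. I'll redo the two fits that went wrong (bamboo rack and pot in the top view).

```bash
cat > m2.py <<'E'
from h import *
cs,ct=bot.capture("scene"),bot.capture("top")
near=lambda c,n,P:min(bot.regions_of(c,n),key=lambda r:np.linalg.norm(np.array(np.nonzero(r["pixels"])).mean(1)[::-1]-proj(c,[P])[0]))
for n,P,z,rot in (("bamboo_rack",(.53,-.2136,.01),0,1),("pot_mid",(.4978,.1607,.046),.046,0),("tin_mid",(.489,.24,.047),.047,1)):
    vs=[(c,near(c,n,P)) for c in (cs,ct)]
    for v in (vs,vs[:1],vs[1:]): p,e=fit(v,n,z,rot=bool(rot),start=P[:2]); print(n,np.round(p,4),round(e,3))
    if n=="bamboo_rack":
        p,e=fit(vs,n,0,rot=True,start=P[:2]); im=ct["pixels"][:,:,::-1].copy()
        for y in(117,39,-39,-117): 
            q=np.round(proj(ct,place(np.array([[-36,y-36,22],[-36,y+36,22],[36,y+36,22],[36,y-36,22]])/1e3,*p[:2],0,p[2]))*1).astype(np.int32); cv2.polylines(im,[q],True,(0,0,255),1)
            print(y,np.round(place(np.array([[0,y/1e3,0]]),*p[:2],0,p[2]),4))
        cv2.imwrite("pics/bam.png",cv2.resize(im[160:260,320:520],None,fx=4,fy=4,interpolation=cv2.INTER_NEAREST))
E
python3 m2.py
```

```text
bamboo_rack [ 0.5307 -0.213  -0.1196] 0.074
bamboo_rack [ 0.5298 -0.2137 -0.1195] 0.08
bamboo_rack [ 0.5315 -0.2126 -0.1248] 0.066
117 [[ 0.5447 -0.0968  0.    ]]
39 [[ 0.5354 -0.1743  0.    ]]
-39 [[ 0.5261 -0.2517  0.    ]]
-117 [[ 0.5168 -0.3291  0.    ]]
pot_mid [0.4963 0.1611] 0.068
pot_mid [0.4969 0.161 ] 0.076
pot_mid [0.496 0.161] 0.056
tin_mid [ 0.489   0.2403 -0.0714] 0.093
tin_mid [ 0.4901  0.2397 -0.2818] 0.096
tin_mid [ 0.4885  0.2406 -0.0511] 0.064
```

View pics/bam.png

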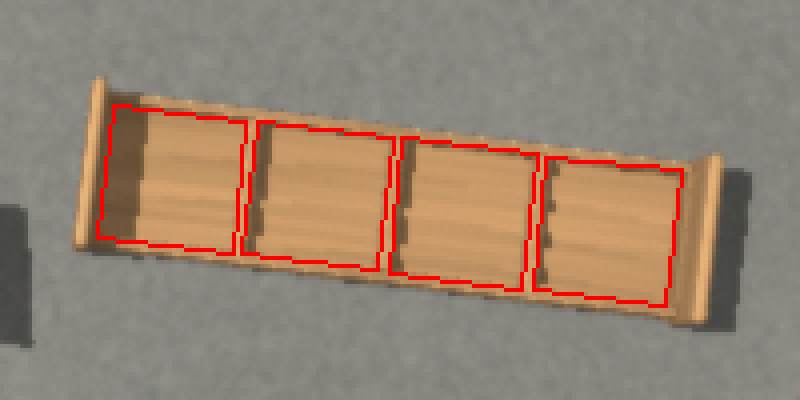

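The overlay matches the bays well: the four inner squares line up with the dividers, from crop (100,105) to (683,305). The tin's turn is still uncertain, so I'll look at its lid.

```bash
python3 - <<'E'
from h import *
cs,ct=bot.capture("scene"),bot.capture("top")
C=[ground(cs,np.array([310+(x+.5)/4-.5,155+(y+.5)/3.6-.5]),.088) for x,y in((405,117),(486,103),(516,150),(428,178))]
print(np.round(C,4)); C=np.array(C)
for i in range(4): d=C[(i+1)%4]-C[i]; print(np.round(np.linalg.norm(d),3),round(np.arctan2(d[1],d[0])%(np.pi/2),3))
a=cv2.resize(ct["pixels"][212:248,178:228,::-1],None,fx=8,fy=8,interpolation=cv2.INTER_CUBIC)
b=cv2.resize(cs["pixels"][178:228,400:445,::-1],None,fx=7,fy=7,interpolation=cv2.INTER_CUBIC)
im=np.zeros((350,730,3),np.uint8); im[:288,:400]=a; im[:350,405:405+315]=b; cv2.imwrite("pics/tin.png",im)
E
```

```text
[[0.4675 0.2217]
 [0.4746 0.2628]
 [0.5075 0.2611]
 [0.507  0.2132]]
0.042 1.4
0.033 1.521
0.048 1.559
0.04 1.359
```

View pics/tin.png

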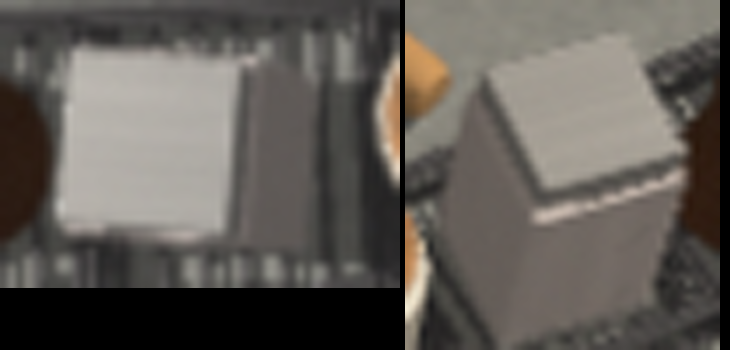

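The tin is turned by about -0.1 rad, close to the bamboo rack's -0.12. I can therefore hold one tool yaw (pi/2 - 0.115) throughout, with the jaws closing across the row. First I rotate the tool.

arm_command(hand=[9.3,9.3,9.3,9.3,9.3,9.3,9.3,9.3], linear=[[0,0,0],[0,0,0],[0,0,0],[0,0,0],[0,0,0],[0,0,0],[0,0,0],[0,0,0]], angular=[[0,0,-0.154],[0,0,-0.154],[0,0,-0.154],[0,0,-0.154],[0,0,-0.154],[0,0,-0.154],[0,0,-0.154],[0,0,-0.154]], newtons=15)

```text
clock: 2.8
tool_pos: [0.1226, -0.5361, 0.2186]
ee_rot: [2.339, 2.097, 0.0]
force: [-0.6, -0.8, 0.2]
width: 0.0928
gripper_force: 0.0
```

```bash
cat > d.py <<'E'
import sys,numpy as np
from scipy.spatial.transform import Rotation as Ro
from cell import bot
o=bot.get_obs(); R=Ro.from_rotvec(o["ee_rot"]).as_matrix(); p=np.array(o["tool_pos"])
print("t",round(float(o["clock"]),2),"p",np.round(p,4),"yaw",round(np.arctan2(R[1,0],R[0,0]),3),"z",np.round(R[:,2],3),"w",round(float(o["width"]),4),"F",np.round(o["force"],1),round(float(o["gripper_force"]),1))
for a in sys.argv[1:]:
    t=np.array(eval(a)); print(a,"->",np.round((t-p)@R*100,2)); p=t
E
python3 d.py "(.4955,.081,.16)" "(.4955,.081,.034)" "(.4955,.081,.16)" "(.5168,-.3291,.16)" "(.5168,-.3291,.039)"
```

```text
t 2.8 p [ 0.1226 -0.5361  0.2186] yaw 1.462 z [ 0. -0. -1.] w 0.0928 F [-0.6 -0.8  0.2] 0.0
(.4955,.081,.16) -> [65.4  30.36  5.86]
(.4955,.081,.034) -> [ 0.  -0.  12.6]
(.4955,.081,.16) -> [ -0.    0.  -12.6]
(.5168,-.3291,.16) -> [-40.54   6.58   0.  ]
(.5168,-.3291,.039) -> [ 0.  -0.  12.1]
```

arm_command(hand=[9.3,9.3,9.3,9.3,9.3,9.3,9.3,9.3], linear=[[4.1,1.9,0],[4.1,1.9,0],[4.1,1.9,0],[4.1,1.9,0],[4.1,1.9,0],[4.1,1.9,0],[4.1,1.9,0],[4.1,1.9,0]], angular=[[0,0,0],[0,0,0],[0,0,0],[0,0,0],[0,0,0],[0,0,0],[0,0,0],[0,0,0]])

```text
clock: 3.8
tool_pos: [0.3116, -0.2263, 0.2189]
ee_rot: [2.344, 2.091, 0.0]
force: [0.2, -0.2, 0.3]
width: 0.0932
gripper_force: 0.0
```

arm_command(hand=[9.3,9.3,9.3,9.3,9.3,9.3,9.3,9.3], linear=[[4.1,1.9,0.5],[4.1,1.9,0.5],[4.1,1.9,0.5],[4.1,1.9,0.5],[4.1,1.9,0.5],[4.1,1.9,0.5],[4.1,1.9,0.5],[4.0,1.9,0.5]], angular=[[0,0,0],[0,0,0],[0,0,0],[0,0,0],[0,0,0],[0,0,0],[0,0,0],[0,0,0]])

```text
clock: 4.8
tool_pos: [0.4999, 0.0815, 0.1786]
ee_rot: [2.344, 2.091, 0.0]
force: [0.6, -0.7, -0.1]
width: 0.0931
gripper_force: 0.0
```

```bash
python3 d.py "(.4955,.081,.034)"
```

```text
t 4.8 p [0.4999 0.0815 0.1786] yaw 1.457 z [ 0.  0. -1.] w 0.0931 F [ 0.6 -0.7 -0.1] 0.0
(.4955,.081,.034) -> [-0.1  -0.43 14.46]
```

arm_command(hand=[9.3,9.3,9.3,9.3,9.3,9.3,9.3,9.3], linear=[[-0.1,-0.4,1.5],[0,0,2.5],[0,0,2.5],[0,0,2.5],[0,0,2.5],[0,0,2],[0,0,1],[0,0,0]], angular=[[0,0,0],[0,0,0],[0,0,0],[0,0,0],[0,0,0],[0,0,0],[0,0,0],[0,0,0]])

```text
clock: 5.8
tool_pos: [0.4946, 0.0792, 0.0334]
ee_rot: [-2.344, -2.091, 0.001]
force: [-0.5, -0.4, 0.1]
width: 0.0931
gripper_force: 0.0
```

arm_command(hand=[7,5.8,4.8,4.5,4.5,4.5,4.5,4.5], linear=[[0,0,0],[0,0,0],[0,0,0],[0,0,0],[0,0,0],[0,0,0],[0,0,0],[0,0,0]], angular=[[0,0,0],[0,0,0],[0,0,0],[0,0,0],[0,0,0],[0,0,0],[0,0,0],[0,0,0]])

```text
clock: 6.8
tool_pos: [0.495, 0.0795, 0.0337]
ee_rot: [-2.344, -2.091, 0.0]
force: [-1.5, 0.2, 4.7]
width: 0.0517
gripper_force: 15.0
```

```bash
python3 d.py "(.5168,-.3291,.16)" "(.5168,-.3291,.039)"
```

```text
t 6.8 p [0.495  0.0795 0.0337] yaw 1.457 z [-0.  0. -1.] w 0.0517 F [-1.5  0.2  4.7] 15.0
(.5168,-.3291,.16) -> [-40.35   6.81 -12.63]
(.5168,-.3291,.039) -> [-0.   0.  12.1]
```

arm_command(hand=[4.5,4.5,4.5,4.5,4.5,4.5,4.5,4.5], linear=[[0,0,-1],[0,0,-3],[0,0,-3],[-2,0.3,-1],[-4,0.7,0],[-4,0.7,0],[-4,0.7,0],[-4,0.7,0]], angular=[[0,0,0],[0,0,0],[0,0,0],[0,0,0],[0,0,0],[0,0,0],[0,0,0],[0,0,0]], newtons=20)

```text
clock: 7.8
tool_pos: [0.5053, -0.1042, 0.1141]
ee_rot: [2.344, 2.091, 0.0]
force: [0.4, -0.3, -1.8]
width: 0.0517
gripper_force: 20.0
```

arm_command(hand=[4.5,4.5,4.5,4.5,4.5,4.5,4.5,4.5], linear=[[-4,0.7,0],[-4,0.7,0],[-4,0.7,0],[-4,0.7,0],[-4,0.7,0],[-2.3,0.3,0],[0,0,0],[0,0,0]], angular=[[0,0,0],[0,0,0],[0,0,0],[0,0,0],[0,0,0],[0,0,0],[0,0,0],[0,0,0]])

```text
clock: 8.8
tool_pos: [0.5177, -0.3276, 0.1135]
ee_rot: [-2.343, -2.091, -0.0]
force: [0.1, 0.8, -2.0]
width: 0.0519
gripper_force: 20.0
```

```bash
python3 d.py "(.5168,-.3291,.0385)"
```

```text
t 8.8 p [ 0.5177 -0.3276  0.1135] yaw 1.457 z [-0.001  0.001 -1.   ] w 0.0519 F [ 0.1  0.8 -2. ] 20.0
(.5168,-.3291,.0385) -> [-0.16 -0.07  7.5 ]
```

arm_command(hand=[4.5,4.5,4.5,4.5,4.5,4.5,4.5,4.5], linear=[[-0.2,-0.1,1.5],[0,0,2],[0,0,2],[0,0,1],[0,0,0.5],[0,0,0.3],[0,0,0.2],[0,0,0]], angular=[[0,0,0],[0,0,0],[0,0,0],[0,0,0],[0,0,0],[0,0,0],[0,0,0],[0,0,0]])

```text
clock: 9.8
tool_pos: [0.5167, -0.3307, 0.0389]
ee_rot: [2.344, 2.091, 0.0]
force: [0.2, 1.4, -1.9]
width: 0.0519
gripper_force: 20.0
```

```bash
python3 d.py "(.5168,-.3291,.0385)"
```

```text
t 9.8 p [ 0.5167 -0.3307  0.0389] yaw 1.457 z [ 0. -0. -1.] w 0.0519 F [ 0.2  1.4 -1.9] 20.0
(.5168,-.3291,.0385) -> [ 0.16 -0.01  0.04]
```

arm_command(hand=[4.5,4.5,5.3,5.6,6.5,7.5,8,8], linear=[[0,0,0.1],[0,0,0],[0,0,0],[0,0,0],[0,0,0],[0,0,0],[0,0,0],[0,0,-1]], angular=[[0,0,0],[0,0,0],[0,0,0],[0,0,0],[0,0,0],[0,0,0],[0,0,0],[0,0,0]])

```text
clock: 10.8
tool_pos: [0.5162, -0.3303, 0.0474]
ee_rot: [-2.343, -2.09, 0.0]
force: [-0.3, -0.2, 0.0]
width: 0.0799
gripper_force: 0.0
```

```bash
python3 d.py "(.5168,-.3291,.16)" "(.4965,.161,.16)" "(.4965,.161,.034)"
```

```text
t 10.8 p [ 0.5162 -0.3303  0.0474] yaw 1.457 z [-0.001  0.001 -1.   ] w 0.0799 F [-0.3 -0.2  0. ] 0.0
(.5168,-.3291,.16) -> [  0.14   0.03 -11.26]
(.4965,.161,.16) -> [ 4.846e+01 -7.590e+00  4.000e-02]
(.4965,.161,.034) -> [-1.00e-02  1.00e-02  1.26e+01]
```

arm_command(hand=[8,8,8.5,9.3,9.3,9.3,9.3,9.3], linear=[[0,0,-2],[0,0,-4],[0,0,-4],[2,-0.3,-1.5],[4,-0.6,0],[4.5,-0.7,0],[4.5,-0.7,0],[4.5,-0.7,0]], angular=[[0,0,0],[0,0,0],[0,0,0],[0,0,0],[0,0,0],[0,0,0],[0,0,0],[0,0,0]])

```text
clock: 11.8
tool_pos: [0.508, -0.1309, 0.1625]
ee_rot: [-2.344, -2.091, 0.0]
force: [0.7, 0.4, -0.1]
width: 0.093
gripper_force: 0.0
```

arm_command(hand=[9.3,9.3,9.3,9.3,9.3,9.3,9.3,9.3], linear=[[4.5,-0.7,0],[4.5,-0.7,0],[4.5,-0.7,0],[4.5,-0.7,0],[4.5,-0.7,0],[4,-0.6,0],[2.5,-0.5,0],[0,0,0]], angular=[[0,0,0],[0,0,0],[0,0,0],[0,0,0],[0,0,0],[0,0,0],[0,0,0],[0,0,0]])

```text
clock: 12.8
tool_pos: [0.4949, 0.1615, 0.1624]
ee_rot: [-2.341, -2.094, 0.001]
force: [1.3, -0.5, 0.1]
width: 0.093
gripper_force: 0.0
```

```bash
python3 d.py "(.4965,.161,.034)"
```

```text
t 12.8 p [0.4949 0.1615 0.1624] yaw 1.46 z [-0.001 -0.    -1.   ] w 0.093 F [ 1.3 -0.5  0.1] 0.0
(.4965,.161,.034) -> [-0.03  0.17 12.84]
```

arm_command(hand=[9.3,9.3,9.3,9.3,9.3,9.3,9.3,9.3], linear=[[0,0.2,1.5],[0,0,2.5],[0,0,2.5],[0,0,2.5],[0,0,2],[0,0,1.3],[0,0,0.5],[0,0,0]], angular=[[0,0,0],[0,0,0],[0,0,0],[0,0,0],[0,0,0],[0,0,0],[0,0,0],[0,0,0]])

```text
clock: 13.8
tool_pos: [0.4983, 0.1595, 0.0346]
ee_rot: [-2.345, -2.091, 0.0]
force: [0.1, -0.3, 0.4]
width: 0.0927
gripper_force: 0.0
```

arm_command(hand=[7,6,5.2,4.8,4.8,4.8,4.8,4.8], linear=[[0,0,0],[0,0,0],[0,0,0],[0,0,0],[0,0,0],[0,0,0],[0,0,0],[0,0,0]], angular=[[0,0,0],[0,0,0],[0,0,0],[0,0,0],[0,0,0],[0,0,0],[0,0,0],[0,0,0]])

```text
clock: 14.8
tool_pos: [0.4979, 0.1597, 0.0347]
ee_rot: [-2.344, -2.091, 0.001]
force: [-4.9, 0.9, 6.8]
width: 0.0554
gripper_force: 20.0
```

```bash
python3 d.py "(.5261,-.2517,.114)"
```

```text
t 14.8 p [0.4979 0.1597 0.0347] yaw 1.457 z [-0.001 -0.    -1.   ] w 0.0554 F [-4.9  0.9  6.8] 20.0
(.5261,-.2517,.114) -> [-40.55   7.48  -7.93]
```

arm_command(hand=[4.8,4.8,4.8,4.8,4.8,4.8,4.8,4.8], linear=[[0,0,-1],[0,0,-3],[0,0,-3],[-2,0.3,-1],[-4,0.7,0],[-4,0.7,0],[-4,0.8,0],[-4,0.8,0]], angular=[[0,0,0],[0,0,0],[0,0,0],[0,0,0],[0,0,0],[0,0,0],[0,0,0],[0,0,0]])

```text
clock: 15.8
tool_pos: [0.5108, -0.0244, 0.1152]
ee_rot: [2.344, 2.091, 0.001]
force: [0.3, -0.1, -1.7]
width: 0.0557
gripper_force: 20.0
```

arm_command(hand=[4.8,4.8,4.8,4.8,4.8,4.8,4.8,4.8], linear=[[-4,0.8,0],[-4,0.8,0],[-4,0.8,0],[-4,0.7,0],[-4,0.7,0],[-2.5,0.4,0],[0,0,0],[0,0,0]], angular=[[0,0,0],[0,0,0],[0,0,0],[0,0,0],[0,0,0],[0,0,0],[0,0,0],[0,0,0]])

```text
clock: 16.8
tool_pos: [0.5265, -0.2504, 0.1146]
ee_rot: [-2.344, -2.091, -0.0]
force: [0.3, 0.6, -2.1]
width: 0.0555
gripper_force: 20.0
```

```bash
python3 d.py "(.5261,-.2517,.0397)"
```

```text
t 16.8 p [ 0.5265 -0.2504  0.1146] yaw 1.457 z [-0.  0. -1.] w 0.0555 F [ 0.3  0.6 -2.1] 20.0
(.5261,-.2517,.0397) -> [-0.14 -0.03  7.49]
```

arm_command(hand=[4.8,4.8,4.8,4.8,4.8,4.8,4.8,4.8], linear=[[-0.1,0,1.5],[0,0,2],[0,0,2],[0,0,1],[0,0,0.5],[0,0,0.3],[0,0,0.2],[0,0,0]], angular=[[0,0,0],[0,0,0],[0,0,0],[0,0,0],[0,0,0],[0,0,0],[0,0,0],[0,0,0]])

```text
clock: 17.8
tool_pos: [0.5266, -0.2523, 0.0398]
ee_rot: [2.344, 2.091, 0.0]
force: [-1.3, -0.5, -2.3]
width: 0.0557
gripper_force: 20.0
```

```bash
python3 d.py "(.5261,-.2517,.039)"
```

```text
t 17.8 p [ 0.5266 -0.2523  0.0398] yaw 1.457 z [ 0. -0. -1.] w 0.0557 F [-1.3 -0.5 -2.3] 20.0
(.5261,-.2517,.039) -> [ 0.06 -0.06  0.08]
```

arm_command(hand=[4.8,4.8,5.7,6,7,7.8,8.2,8.2], linear=[[0,0,0.1],[0,0,0],[0,0,0],[0,0,0],[0,0,0],[0,0,0],[0,0,0],[0,0,-1]], angular=[[0,0,0],[0,0,0],[0,0,0],[0,0,0],[0,0,0],[0,0,0],[0,0,0],[0,0,0]])

```text
clock: 18.8
tool_pos: [0.5262, -0.252, 0.0485]
ee_rot: [-2.343, -2.091, 0.001]
force: [-0.7, 0.5, -0.4]
width: 0.0817
gripper_force: 0.0
```

```bash
python3 d.py "(.489,.2402,.16)"
```

```text
t 18.8 p [ 0.5262 -0.252   0.0485] yaw 1.457 z [-0.001  0.001 -1.   ] w 0.0817 F [-0.7  0.5 -0.4] 0.0
(.489,.2402,.16) -> [ 48.49  -9.3  -11.12]
```

arm_command(hand=[8.2,8.2,8.5,9.3,9.3,9.3,9.3,9.3], linear=[[0,0,-2],[0,0,-4],[0,0,-4],[2,-0.4,-1.2],[4,-0.7,0],[4.5,-0.9,0],[4.5,-0.9,0],[4.5,-0.9,0]], angular=[[0,0,0],[0,0,0],[0,0,0],[0,0,0],[0,0,0],[0,0,0],[0,0,0],[0,0,0]])

```text
clock: 19.8
tool_pos: [0.5098, -0.0519, 0.1601]
ee_rot: [-2.343, -2.091, 0.001]
force: [0.4, -0.6, -0.1]
width: 0.0931
gripper_force: 0.0
```

arm_command(hand=[9.3,9.3,9.3,9.3,9.3,9.3,9.3,9.3], linear=[[4.5,-0.9,0],[4.5,-0.9,0],[4.5,-0.9,0],[4.5,-0.8,0],[4.5,-0.8,0],[4,-0.8,0],[2.5,-0.4,0],[0,0,0]], angular=[[0,0,0],[0,0,0],[0,0,0],[0,0,0],[0,0,0],[0,0,0],[0,0,0],[0,0,0]])

```text
clock: 20.8
tool_pos: [0.488, 0.2417, 0.16]
ee_rot: [-2.341, -2.094, 0.002]
force: [-0.1, -1.0, -0.7]
width: 0.0929
gripper_force: 0.0
```

```bash
python3 d.py "(.489,.2402,.033)"
```

```text
t 20.8 p [0.488  0.2417 0.16  ] yaw 1.459 z [-0.001 -0.    -1.   ] w 0.0929 F [-0.1 -1.  -0.7] 0.0
(.489,.2402,.033) -> [-0.13  0.13 12.7 ]
```

arm_command(hand=[9.3,9.3,9.3,9.3,9.3,9.3,9.3,9.3], linear=[[0,0.1,1.5],[0,0,2.5],[0,0,2.5],[0,0,2.5],[0,0,1.9],[0,0,1.2],[0,0,0.5],[0,0,0]], angular=[[0,0,0],[0,0,0],[0,0,0],[0,0,0],[0,0,0],[0,0,0],[0,0,0],[0,0,0]])

```text
clock: 21.8
tool_pos: [0.4903, 0.2399, 0.0346]
ee_rot: [-2.345, -2.091, 0.0]
force: [0.1, -0.7, 0.3]
width: 0.0926
gripper_force: 0.0
```

arm_command(hand=[7,5.8,5.1,4.7,4.3,4.1,4.1,4.1], linear=[[0,0,0],[0,0,0],[0,0,0],[0,0,0],[0,0,0],[0,0,0],[0,0,0],[0,0,0]], angular=[[0,0,0],[0,0,0],[0,0,0],[0,0,0],[0,0,0],[0,0,0],[0,0,0],[0,0,0]])

```text
clock: 22.8
tool_pos: [0.4902, 0.2401, 0.0347]
ee_rot: [-2.344, -2.091, 0.0]
force: [-2.5, 0.2, 3.0]
width: 0.0484
gripper_force: 19.8
```

```bash
python3 d.py "(.5354,-.1743,.114)"
```

```text
t 22.8 p [0.4902 0.2401 0.0347] yaw 1.457 z [-0. -0. -1.] w 0.0484 F [-2.5  0.2  3. ] 19.8
(.5354,-.1743,.114) -> [-40.66   9.21  -7.93]
```

arm_command(hand=[4.1,4.1,4.1,4.1,4.1,4.1,4.1,4.1], linear=[[0,0,-1],[0,0,-3],[0,0,-3],[-2,0.4,-1],[-4,0.9,0],[-4,0.9,0],[-4,0.9,0],[-4,0.9,0]], angular=[[0,0,0],[0,0,0],[0,0,0],[0,0,0],[0,0,0],[0,0,0],[0,0,0],[0,0,0]])

```text
clock: 23.8
tool_pos: [0.5091, 0.0543, 0.1143]
ee_rot: [-2.345, -2.091, 0.001]
force: [0.1, 0.0, -2.1]
width: 0.0479
gripper_force: 19.8
```

arm_command(hand=[4.1,4.1,4.1,4.1,4.1,4.1,4.1,4.1], linear=[[-4,0.9,0],[-4,0.9,0],[-4,0.9,0],[-4,0.9,0],[-4,0.9,0],[-2.6,0.7,0],[0,0,0],[0,0,0]], angular=[[0,0,0],[0,0,0],[0,0,0],[0,0,0],[0,0,0],[0,0,0],[0,0,0],[0,0,0]])

```text
clock: 24.8
tool_pos: [0.5348, -0.1735, 0.1142]
ee_rot: [-2.344, -2.09, 0.001]
force: [-0.2, 0.2, -1.8]
width: 0.0477
gripper_force: 19.8
```

```bash
python3 d.py "(.5354,-.1743,.0397)"
```

```text
t 24.8 p [ 0.5348 -0.1735  0.1142] yaw 1.456 z [-0.001  0.    -1.   ] w 0.0477 F [-0.2  0.2 -1.8] 19.8
(.5354,-.1743,.0397) -> [-0.07  0.08  7.45]
```

arm_command(hand=[4.1,4.1,4.1,4.1,4.1,4.1,4.1,4.1], linear=[[0,0,1.5],[0,0,2],[0,0,2],[0,0,1],[0,0,0.5],[0,0,0.3],[0,0,0.2],[0,0,0]], angular=[[0,0,0],[0,0,0],[0,0,0],[0,0,0],[0,0,0],[0,0,0],[0,0,0],[0,0,0]])

```text
clock: 25.8
tool_pos: [0.5356, -0.1738, 0.0398]
ee_rot: [2.344, 2.091, 0.0]
force: [-0.8, 0.1, -1.2]
width: 0.0483
gripper_force: 19.8
```

```bash
python3 d.py "(.5354,-.1743,.039)"
```

```text
t 25.8 p [ 0.5356 -0.1738  0.0398] yaw 1.457 z [ 0. -0. -1.] w 0.0483 F [-0.8  0.1 -1.2] 19.8
(.5354,-.1743,.039) -> [-0.05 -0.02  0.08]
```

arm_command(hand=[4.1,4.1,5,5.3,6.3,7.3,8,8], linear=[[0,0,0.1],[0,0,0],[0,0,0],[0,0,0],[0,0,0],[0,0,0],[0,0,0],[0,0,-1]], angular=[[0,0,0],[0,0,0],[0,0,0],[0,0,0],[0,0,0],[0,0,0],[0,0,0],[0,0,0]])

```text
clock: 26.8
tool_pos: [0.5351, -0.1736, 0.0485]
ee_rot: [-2.343, -2.09, 0.001]
force: [-0.2, -0.4, -0.4]
width: 0.0796
gripper_force: 0.0
```

```bash
python3 d.py "(.4896,.312,.16)"
```

```text
t 26.8 p [ 0.5351 -0.1736  0.0485] yaw 1.457 z [-0.001  0.001 -1.   ] w 0.0796 F [-0.2 -0.4 -0.4] 0.0
(.4896,.312,.16) -> [ 47.73 -10.06 -11.12]
```

arm_command(hand=[8,8,8.5,9.3,9.3,9.3,9.3,9.3], linear=[[0,0,-2],[0,0,-4],[0,0,-4],[2,-0.4,-1.2],[4,-0.9,0],[4.4,-0.9,0],[4.4,-0.9,0],[4.4,-0.9,0]], angular=[[0,0,0],[0,0,0],[0,0,0],[0,0,0],[0,0,0],[0,0,0],[0,0,0],[0,0,0]])

```text
clock: 27.8
tool_pos: [0.5165, 0.0238, 0.1601]
ee_rot: [-2.343, -2.091, 0.001]
force: [-0.0, 0.2, 0.2]
width: 0.0929
gripper_force: 0.0
```

arm_command(hand=[9.3,9.3,9.3,9.3,9.3,9.3,9.3,9.3], linear=[[4.4,-0.9,0],[4.4,-0.9,0],[4.4,-0.9,0],[4.4,-0.9,0],[4.4,-0.9,0],[4,-0.9,0],[2.4,-0.6,0],[0,0,0]], angular=[[0,0,0],[0,0,0],[0,0,0],[0,0,0],[0,0,0],[0,0,0],[0,0,0],[0,0,0]])

```text
clock: 28.8
tool_pos: [0.4889, 0.312, 0.1599]
ee_rot: [-2.341, -2.094, 0.002]
force: [0.0, -0.3, 0.3]
width: 0.0928
gripper_force: 0.0
```

```bash
python3 d.py "(.4896,.312,.033)"
```

```text
t 28.8 p [0.4889 0.312  0.1599] yaw 1.459 z [-0.001 -0.    -1.   ] w 0.0928 F [ 0.  -0.3  0.3] 0.0
(.4896,.312,.033) -> [1.000e-02 9.000e-02 1.269e+01]
```

arm_command(hand=[9.3,9.3,9.3,9.3,9.3,9.3,9.3,9.3], linear=[[0.1,0,1.5],[0,0,2.5],[0,0,2.5],[0,0,2.5],[0,0,1.9],[0,0,1.2],[0,0,0.5],[0,0,0]], angular=[[0,0,0],[0,0,0],[0,0,0],[0,0,0],[0,0,0],[0,0,0],[0,0,0],[0,0,0]])

```text
clock: 29.8
tool_pos: [0.4906, 0.3116, 0.0348]
ee_rot: [2.344, 2.091, 0.001]
force: [0.0, 0.4, 0.4]
width: 0.0929
gripper_force: 0.0
```

arm_command(hand=[7,5.6,4.8,4.2,3.8,3.3,3.3,3.3], linear=[[0,0,0],[0,0,0],[0,0,0],[0,0,0],[0,0,0],[0,0,0],[0,0,0],[0,0,0]], angular=[[0,0,0],[0,0,0],[0,0,0],[0,0,0],[0,0,0],[0,0,0],[0,0,0],[0,0,0]])

```text
clock: 30.8
tool_pos: [0.4903, 0.3115, 0.0346]
ee_rot: [-2.344, -2.091, 0.001]
force: [-1.0, -0.3, 1.4]
width: 0.0404
gripper_force: 20.0
```

```bash
python3 d.py "(.5447,-.0968,.114)"
```

```text
t 30.8 p [0.4903 0.3115 0.0346] yaw 1.457 z [-0. -0. -1.] w 0.0404 F [-1.  -0.3  1.4] 20.0
(.5447,-.0968,.114) -> [-39.95  10.05  -7.94]
```

arm_command(hand=[3.3,3.3,3.3,3.3,3.3,3.3,3.3,3.3], linear=[[0,0,-1],[0,0,-3],[0,0,-3],[-2,0.5,-1],[-4,1,0],[-4,1,0],[-4,1,0],[-4,1,0]], angular=[[0,0,0],[0,0,0],[0,0,0],[0,0,0],[0,0,0],[0,0,0],[0,0,0],[0,0,0]])

```text
clock: 31.8
tool_pos: [0.5143, 0.1252, 0.1143]
ee_rot: [-2.345, -2.091, 0.001]
force: [0.1, 0.2, -1.0]
width: 0.04
gripper_force: 20.0
```

arm_command(hand=[3.3,3.3,3.3,3.3,3.3,3.3,3.3,3.3], linear=[[-4,1,0],[-4,1,0],[-4,1,0],[-4,1,0],[-4,1,0],[-2,0.5,0],[0,0,0],[0,0,0]], angular=[[0,0,0],[0,0,0],[0,0,0],[0,0,0],[0,0,0],[0,0,0],[0,0,0],[0,0,0]])

```text
clock: 32.8
tool_pos: [0.5439, -0.0965, 0.1145]
ee_rot: [-2.344, -2.091, 0.0]
force: [0.7, -1.3, -0.7]
width: 0.0395
gripper_force: 20.0
```

```bash
python3 d.py "(.5447,-.0968,.0397)"
```

```text
t 32.8 p [ 0.5439 -0.0965  0.1145] yaw 1.457 z [-0.001  0.    -1.   ] w 0.0395 F [ 0.7 -1.3 -0.7] 20.0
(.5447,-.0968,.0397) -> [-0.02  0.09  7.48]
```

arm_command(hand=[3.3,3.3,3.3,3.3,3.3,3.3,3.3,3.3], linear=[[0,0,1.5],[0,0,2],[0,0,2],[0,0,1],[0,0,0.5],[0,0,0.3],[0,0,0.2],[0,0,0]], angular=[[0,0,0],[0,0,0],[0,0,0],[0,0,0],[0,0,0],[0,0,0],[0,0,0],[0,0,0]])

```text
clock: 33.8
tool_pos: [0.5444, -0.0973, 0.0398]
ee_rot: [2.344, 2.091, 0.0]
force: [-0.7, 0.5, -1.8]
width: 0.0397
gripper_force: 20.0
```

```bash
python3 d.py "(.5447,-.0968,.0388)"
```

```text
t 33.8 p [ 0.5444 -0.0973  0.0398] yaw 1.457 z [ 0. -0. -1.] w 0.0397 F [-0.7  0.5 -1.8] 20.0
(.5447,-.0968,.0388) -> [0.05 0.02 0.1 ]
```

arm_command(hand=[3.3,3.3,4.2,4.5,5.5,6.8,8,8], linear=[[0,0,0.1],[0,0,0],[0,0,0],[0,0,0],[0,0,0],[0,0,0],[0,0,0],[0,0,-1]], angular=[[0,0,0],[0,0,0],[0,0,0],[0,0,0],[0,0,0],[0,0,0],[0,0,0],[0,0,0]])

```text
clock: 34.8
tool_pos: [0.5438, -0.0972, 0.0485]
ee_rot: [-2.344, -2.091, 0.001]
force: [-0.4, 0.3, 0.5]
width: 0.078
gripper_force: 0.0
```

arm_command(hand=[8,8,8,8,8,8,8,8], linear=[[0,0,-2],[0,0,-4],[0,0,-4],[0,0,-4],[1.5,-4,-1],[1.5,-5,0],[2,-5,0],[2,-4,0]], angular=[[0,0,0],[0,0,0],[0,0,0],[0,0,0],[0,0,0],[0,0,0],[0,0,0],[0,0,0]])

```text
clock: 35.8
tool_pos: [0.3717, -0.0066, 0.1991]
ee_rot: [2.344, 2.091, 0.001]
force: [-0.9, 0.1, -0.2]
width: 0.0798
gripper_force: 0.0
```

```bash
python3 d.py; cat > v.py <<'E'
from h import *
cs,ct=bot.capture("scene"),bot.capture("top")
B=(.5307,-.213,-.12); R=np.array([[np.cos(B[2]),-np.sin(B[2])],[np.sin(B[2]),np.cos(B[2])]])
for n,y,z in (("mill_mid",.117,.058),("tin_mid",.039,.051),("pot_mid",-.039,.050),("jar_mid",-.117,.057)):
    P=np.r_[R@[0,y]+B[:2],z]
    for nm,c in(("scene",cs),("top",ct)):
        L=bot.regions_of(c,n)
        if not L: print(n,nm,"none"); continue
        r=min(L,key=lambda r:np.linalg.norm(np.array(np.nonzero(r["pixels"])).mean(1)[::-1]-proj(c,[P])[0]))
        p,e=fit([(c,r)],n,z,w0=-.12,start=P[:2]); print(n,nm,np.round((R.T@(p[:2]-B[:2])-[0,y])*1e3,1),round(e,3))
a=cv2.resize(ct["pixels"][160:260,320:520,::-1],None,fx=3,fy=3); b=cv2.resize(cs["pixels"][240:370,100:320,::-1],None,fx=2.27,fy=2.27)[:295,:500]
im=np.zeros((600,600,3),np.uint8); im[:300]=a; im[300:300+b.shape[0],:b.shape[1]]=b; cv2.imwrite("pics/end.png",im)
E
python3 v.py
```

```text
t 35.8 p [ 0.3717 -0.0066  0.1991] yaw 1.456 z [ 0.001 -0.    -1.   ] w 0.0798 F [-0.9  0.1 -0.2] 0.0
mill_mid scene [0.8 1. ] 0.069
mill_mid top [-0.4  2.3] 0.123
tin_mid scene [-0.1  1.7] 0.092
tin_mid top [0.5 2.7] 0.13
pot_mid scene [ 0.3 -0.4] 0.036
pot_mid top [0.7 1.4] 0.076
jar_mid scene [-0.3  1.4] 0.071
jar_mid top [-0.3  0.6] 0.104
```

View pics/end.png

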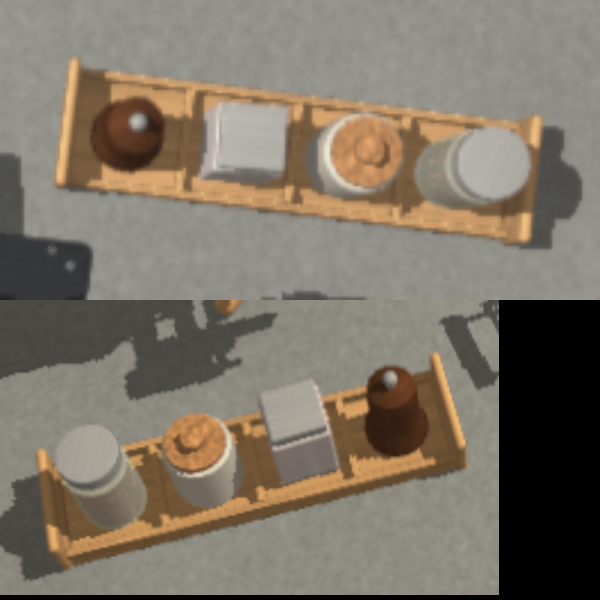

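All four stand upright in their bays: mill (128,133), tin (250,140), pot (360,153) and jar (490,165) in the upper crop. Each is within 3 mm of its bay's centre and in the same order as before, and the arm is clear.

```bash
python3 -c "
from cell import bot
print(bot.job_done())"
```

```text
the job is handed in; nothing more can be done
None
```

All four containers stand upright in the bamboo rack in their original order (mill, tin, pot, jar from left to right), each within 3 mm of its bay's centre by the cameras; I handed the job in after about 36 s, and no verdict was returned.

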